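Slide the stone box home between freshly glued guide strips

TASK

The two wooden guide strips on the plywood parking board have just been glued and the glue is still wet. Push the closed stone box along the board, lengthways between the strips, until its leading end is fully home against the rubber bumpers of the stop, without the box or the robot touching either strip. Only push the box with the fingers, never lift or tip it, and leave the other things on the bench where they are.

Things in the scene. Friction and masses are not known exactly. Their poses are not given: they have to be found in the camera images.
- lane_board: Plain plywood board fixed to the bench, 420 (x) x 250 (y) x 8 mm; origin at the centre of its underside. +x is the pushing direction, from the board's empty half to the stop; it points roughly to the robot's right, +y away from the robot; place and yaw vary. Lane and stop are centred on the x axis. The box slides on the board's top, 8 mm above the bench.
- lane_mouth (a point): Middle of the open end of the lane, on the board's top, at board x = +40 mm; same axes as the board. The lane between the strips is 126 mm wide and runs 130 mm on to the stop.
- stop_face (a point): On the board's top below the faces of the stop's two rubber bumpers (18 mm discs at y = -25 and 25 mm, centres 16 mm above the board's top), at board x = 170 mm; axes as the board. The stop is a fixed wooden block 90 mm wide, 30 mm tall.
- strip_far: Guide strip of wood on the +y side of the lane, 140 (x) x 12 (y) x 18 mm tall, on the board's top, from board x = 40 to 180 mm, inner face at y = +63 mm; origin at the centre of its underside. Must not be touched.
- strip_near: The same on the -y side, inner face at y = -63 mm. Must not be touched.
- box_centre (a point): Centre (half-way up) of the closed pale box, brass catch on its -x side: 106 (x) x 150 (y) x 53 mm, 0.18 to 0.33 kg, lid fixed; z up. Starts before the lane, -y end towards it, up to 30 mm off the centre line and 0.2 rad askew. Centred and square it clears each strip by 10 mm. Home: centre 75 mm before the bumpers, trailing end 20 mm out of the lane.
- vial: Bystander, loose: small clear capped vial, 23 mm across, 46 tall, standing beyond the far strip; origin at the centre of its underside. Leave it alone.
- jar: Bystander, loose: squat round jar, 50 mm across, 24 tall, on the robot's side of the near strip; origin at the centre of its underside. Leave it alone.
- opal: Bystander, loose: small rough opal 38x49x26 mm, behind the stop; origin at the centre of its underside. Leave it alone.
- rubber_block: Bystander, loose: eraser 21x42x12 mm, behind the stop; origin at the centre of its underside. Leave it alone.
- iron_stone: Bystander, loose: brown stone 46x60x24 mm, beyond the far edge of the board; origin at the centre of its underside. Leave it alone.
- pen: Bystander, loose: marker 18x134x18 mm, lying along the near edge of the board; origin at the centre of its underside. Leave it alone.
Mind the look-alikes: they are no part of the job. Leave any green look-alike of the part that bears box_centre alone.

How it is judged:
At the end, for the whole second after the job is handed in: The box rests flat on the board between the strips, its leading end within 6 mm of the bumpers, its centre within 11 mm of the lane's centre line, turned less than 0.12 rad from it (x of box_centre in the frame of lane_board between 0.089 and 0.1 m and y of box_centre in the frame of lane_board between -0.011 and 0.011 m and z of box_centre in the frame of lane_board below 0.04 m and angle between the y axis of stone_box and the x axis of lane_board, either way round below 0.12 rad and linear speed of stone_box below 0.01 m/s); the robot touches nothing.
It fails at once if the far guide strip is touched by the box or the robot (contact force between strip_far and anything else above 0.3 N).
It fails at once if the near guide strip is touched by the box or the robot (contact force between strip_near and anything else above 0.3 N).
It fails at once if the box is lifted by 12 mm or more (z of box_centre in the frame of lane_board above 0.0465 m).
It fails at once if the box is tipped by more than 0.15 rad (angle between stone_box's own z axis and vertical above 0.15 rad).
It fails at once if a bystander (vial, jar, opal, eraser, brown stone or marker) is moved by more than 15 mm (distance of any of vial, jar, opal, rubber_block, iron_stone, pen from where it was at the start of the episode above 0.015 m).
It also fails if it takes over 64 s, if anything falls off the work surface, if the arm or the gripper's body presses on something with over 40 N, if the wrist force passes 120 N, or if a joint passes its speed limit or range.

ROBOT

A 6-joint arm with a two-finger parallel gripper is mounted at the origin on a cart in front of the work surface, level with it; the furniture and walls round the work are solid. World frame = base frame: x ahead of the robot, y to its left, z up, the work surface at z = 0. Lengths are in m, angles in rad, forces in N, time in s.
With the tool pointing down it reaches from about 0.375 to 0.9 m from the base axis. Payload 3.1 kg.
Tool frame: the origin (TCP) lies where the fingers leave the gripper's body, on its centre line; the fingertips stand 73 mm ahead of it and the grasp point (between the pads) lies 54 mm ahead of it; z points along the fingers, y is the line along which they close (so a half turn about z gives the same grasp; the last joint's range is limited). The gripper opens to 85 mm and grips with 20 to 120 N. Pads are 22 mm wide; open, the fingers measure 114 mm over their backs; the gripper's body (76 mm by 85 mm) begins 54 mm behind the grasp point. The pads swing forward as they close: fully open they stand 13 mm farther back than shut.
Start: joints at [-1.351, 0.527, 1.433, -0, 1.181, -0.178], TCP at [0.242, -0.576, 0.304] pointing down, gripper open.
Joint ranges: [-3.08, 3.08], [-0.75, 2.2], [0.22, 2.44], [-1.43, 4.57], [0, 2.65], [-2.85, 2.85]. Speed limits (rad/s): [2.79, 2.79, 3.14, 3.14, 3.14, 3.14].

INTERFACE

Orientations are given as a unit quaternion [w, x, y, z].
In Python, from workcell import * gives the robot as it stands. The module is installed in compiled form; this text tells all that it offers.
- The arm moves only by the tool servo_tool, never from a script. Its argument "steps" is text: rows parted by semicolons, each of 7 numbers parted by spaces: the turn, a rotation vector about the tool's x, y, z in rad, then the shift along the tool's x, y, z in m, then the gripper's target within -1 to 1 (fully open at 1, half-way at 0, shut at -1). A call has 1 to 10 rows; each row is the pose to reach, as a shift and turn from the pose commanded when the call began, along the tool's axes at that moment; what a row does not reach only later rows make up. A row lasts 1/12 s, in which the tool goes at most 41.7 mm and 7.16 degrees, less where a joint would pass 70% of its speed; a pose out of reach is approached as far as the arm can. A call with a gripper value outside its range is refused whole. The fingers move at their own pace and stop on an object; "squeeze" is the grip in N (left out, the last holds). Time passes only in rows, so rows that repeat a pose let the fingers close. It gives the time, the measured TCP pose, the force, the opening and the grip force at its end, in the units of the state.
- state(): the state, without advancing time (a new reading comes with each control period).
- capture(name): name is "side" or "top" or "wrist"; returns the picture (480x640x3 uint8, red, green, blue); there is no depth.
- calibration(name): a dict with "mtx" (3x3 intrinsics, pixels), "R" (3x3) and "t" (3): a world point X has camera coordinates R X + t; the wrist camera has in their place "T_tool_cam" (4x4, takes a point from camera to tool coordinates, whose origin is the TCP and whose axes are the flange's). Camera axes: x right, y down, z forward; pixel columns grow to the right and rows downward; lengths in m; the calibration is good to about 2 mm. The wrist camera is an equidistant fisheye: a pixel r from the principal point sees the ray r / f radians off the axis. A picture is of the moment at which its call begins: read the wrist's pose just before it. calibration takes no time and is no camera call.
- sign_off(): hands the job in; it is judged then, once.
The state is a dict: "t": time; "joint_pos": joint angles; "qd": joint speeds; "joint_torque": joint torques, N m; "tcp_pos": TCP position; "ee_rot": TCP orientation; "wrist_force": force on the tool from outside, world axes, zero at the start; "torque": the same for the moment, N m; "width": finger opening in m; "finger_force": force on a finger pad.
Only numpy, scipy, OpenCV 4.12 (cv2) and the standard library are available. Lean on these libraries where they do the work, as an engineer would, in place of code of your own. Each camera call takes 0.05 s, during which the arm holds its last target. There are 200 camera calls.

## Working session

There is one attempt and no reset: what is moved stays moved. The work goes in short steps, Python scripts to look and compute and a tool call to move; the robot and the scene stay as the last step left them, time stands still between calls to the robot, and variables do not carry over. Pictures are saved under pics/ and viewed, at most 10 in all, crops included, and the job is handed in when it is done.

Besides the shell and the picture viewer there is one more tool, called after "Request:" as name(argument=value, ...) on one line, values as JSON. servo_tool: Moves the arm, as the interface text tells. Its arguments: {"type":"object","properties":{"steps":{"type":"string"},"squeeze":{"type":"number"}},"required":["steps"]}

```bash
mkdir -p pics; python3 - <<'E'
from workcell import *
import cv2,numpy as np
for n in("top","side"):
    cv2.imwrite(f"pics/{n}0.png",capture(n)[:,:,::-1]); c=calibration(n); print(n,np.round(c["mtx"],1).tolist(),np.round(c["R"],3).tolist(),np.round(c["t"],3))
s=state();print(s)
E
```

```text
top [[556.3, 0.0, 318.2], [0.0, 556.3, 243.1], [0.0, 0.0, 1.0]] [[-0.008, -1.0, -0.007], [-0.995, 0.009, -0.096], [0.096, 0.007, -0.995]] [-0.088  0.577  0.964]
side [[591.1, 0.0, 321.1], [0.0, 591.1, 233.6], [0.0, 0.0, 1.0]] [[-0.886, -0.463, -0.017], [-0.231, 0.475, -0.849], [0.401, -0.749, -0.528]] [0.443 0.212 1.067]
{'t': 0.1, 'joint_pos': array([-1.35152078e+00,  5.28377371e-01,  1.43375353e+00,  2.60632463e-06,
        1.18138483e+00, -1.78483033e-01]), 'qd': array([ 0.00033788, -0.00158967, -0.00366254, -0.00078789,  0.00057973,
        0.00050851]), 'joint_torque': array([-2.96401422e-04, -4.43303883e+01, -1.78586304e+01, -2.00598943e-04,
        3.82524566e-03,  2.83288648e-05]), 'tcp_pos': array([ 0.24202476, -0.57570581,  0.30303533]), 'ee_rot': array([-9.61361885e-04,  9.80288258e-01,  1.97570258e-01, -1.84055312e-05]), 'wrist_force': array([ 0.31464313, -0.16920858,  0.80138747]), 'torque': array([ 0.04710534, -0.01135088, -0.03210886]), 'finger_force': 0.0, 'width': 0.08555159209209605}
```

View pics/top0.png

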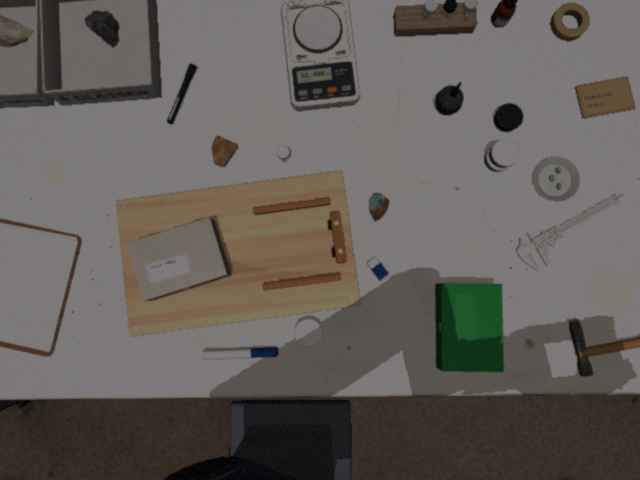

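View pics/side0.png

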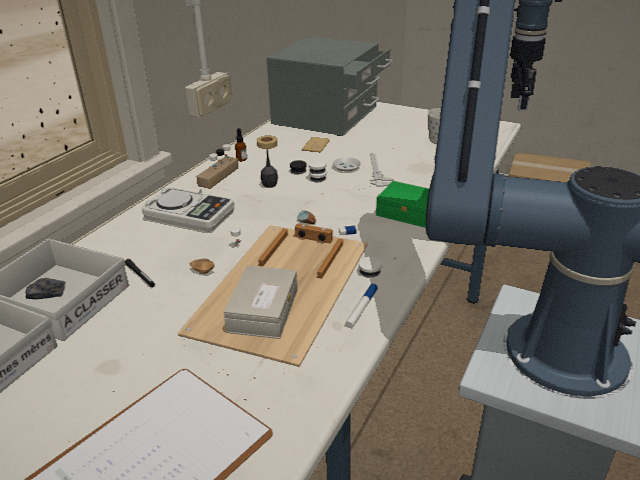

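Top view: board with corners about (117,200), (343,172), (360,306), (130,335). The pale box is at about (178,258), strips at (292,206) and (302,281), stop at (338,236). The green box at (470,327) is the look-alike. The robot stands clear to the right.

```bash
cat > h.py <<'E'
from workcell import *
import cv2,numpy as np
from scipy.spatial.transform import Rotation as Ro
def cast(n,uv,z):
    c=calibration(n);R=np.array(c["R"]);t=np.array(c["t"]);o=-R.T@t
    uv=np.atleast_2d(uv).astype(float);d=np.c_[uv,np.ones(len(uv))]@np.linalg.inv(c["mtx"]).T@R
    return o+d*((z-o[2])/d[:,2])[:,None]
def masks(im):
    hsv=cv2.cvtColor(im,cv2.COLOR_RGB2HSV);k=np.ones((3,3),np.uint8)
    roi=np.zeros(im.shape[:2],np.uint8);roi[165:345,105:375]=255
    wood=cv2.inRange(hsv,(8,55,50),(28,255,255))&roi
    return hsv,wood,roi
def big(m,n=1,):
    cs=cv2.findContours(m,cv2.RETR_EXTERNAL,cv2.CHAIN_APPROX_NONE)[0]
    return sorted(cs,key=cv2.contourArea,reverse=True)[:n]
E
python3 - <<'E'
from h import *
im=capture("top");hsv,wood,roi=masks(im)
for p in[(125,210),(200,320),(292,206),(302,281),(338,236),(180,250),(160,290),(225,265),(300,245),(240,300),(90,250)]: print(p,hsv[p[1],p[0]])
bd=big(wood)[0];print(cv2.contourArea(bd))
w=cast("top",bd[:,0,:],.008)[:,:2]
r=cv2.minAreaRect(w.astype(np.float32)*1000);print("board",r)
rb=cv2.inRange(hsv,(0,120,30),(12,255,200))&roi
for c in big(rb,4): print(cv2.contourArea(c),[np.round(x,1) for x in cv2.minAreaRect((cast("top",c[:,0,:],.026)[:,:2]*1000).astype(np.float32))])
v=np.zeros_like(roi);cv2.drawContours(v,[bd],-1,255,-1)
g=v&cv2.inRange(hsv,(0,0,40),(179,60,255))
bx=big(g)[0];print("box",cv2.contourArea(bx),cv2.minAreaRect((cast("top",bx[:,0,:],.061)[:,:2]*1000).astype(np.float32)))
o=im[:,:,::-1].copy();cv2.drawContours(o,[bd],-1,(0,0,255),1);cv2.drawContours(o,[bx],-1,(255,0,0),1);cv2.drawContours(o,big(rb,4),-1,(0,255,0),1)
cv2.imwrite("pics/m1.png",cv2.resize(o[160:350,100:380],None,fx=2.8,fy=2.8,interpolation=0))
E
```

```text
(125, 210) [ 14  97 126]
(200, 320) [ 21  77 126]
(292, 206) [ 13 157  99]
(302, 281) [ 12 156  98]
(338, 236) [ 12 162  93]
(180, 250) [ 16  34 111]
(160, 290) [ 17  32 112]
(225, 265) [10 37 41]
(300, 245) [ 15  97 123]
(240, 300) [ 20  84 121]
(90, 250) [165   4 124]
31017.5
board ((562.9944458007812, 54.94358825683594), (249.4242706298828, 419.2756042480469), 7.125788688659668)
355.5 [array([ 586.9, -127.7]), array([91.4, 18.5]), np.float64(7.5)]
245.5 [array([644.9, -45.7]), array([ 12.6, 136.7]), np.float64(6.8)]
179.0 [array([511.4, -80.9]), array([ 11.4, 101.7]), np.float64(7.1)]
42.0 [array([503.2, -11.4]), array([11.3, 33.5]), np.float64(3.9)]
box 5291.5 ((547.9269409179688, 149.38265991210938), (107.90023803710938, 151.88502502441406), 17.17974090576172)
```

View pics/m1.png

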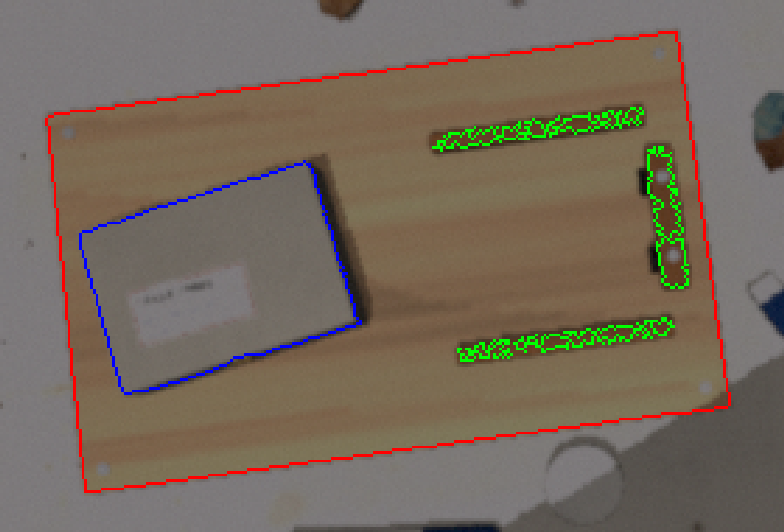

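The mask outlines fit the edges well: strips at board (110, 69) agree with the rectangle fit. The box sits at board (-95, -3) mm with a yaw of +0.175 rad. I plan a two-finger push, half open, from behind.

```bash
cat >> h.py <<'E'
BC=np.array([.5630,.0549]);A=np.deg2rad(7.13);BX=np.array([np.sin(A),-np.cos(A)]);BY=np.array([np.cos(A),np.sin(A)])
def b2w(x,y): return BC+x*BX+y*BY
def w2b(p): d=np.asarray(p)[...,:2]-BC; return np.stack([d@BX,d@BY],-1)
def rel(bx,by,z,yaw=0):  # tool x = -board x, tool y = board y at yaw 0; yaw: board-frame ccw
    s=state();R=Ro.from_quat(np.roll(s["ee_rot"],-1));p=s["tcp_pos"]
    a=np.pi/2+A+yaw;T=Ro.from_matrix(np.array([[np.cos(a),np.sin(a),0],[np.sin(a),-np.cos(a),0],[0,0,-1]]))
    d=R.inv().apply(np.r_[b2w(bx,by),z]-p);rv=(R.inv()*T).as_rotvec()
    print("t",round(s["t"],2),"board tcp mm",np.round(w2b(p)*1000,1),"z",round(p[2]*1000,1),"F",np.round(s["wrist_force"],1),"w",round(s["width"],3)," turn",np.round(rv,3),"shift",np.round(d,4))
def box():
    im=capture("top");hsv,wood,roi=masks(im)
    q=np.array([b2w(x,y) for x,y in[(-.21,-.125),(-.21,.125),(.21,.125),(.21,-.125)]])
    c=calibration("top");P=(np.c_[q,np.full(4,.008)]@np.array(c["R"]).T+c["t"])@np.array(c["mtx"]).T
    v=np.zeros_like(roi);cv2.fillConvexPoly(v,(P[:,:2]/P[:,2:]).astype(np.int32),255)
    g=v&cv2.inRange(hsv,(0,0,60),(179,50,255));g=cv2.morphologyEx(g,cv2.MORPH_OPEN,np.ones((5,5)))
    c=big(g)[0];r=cv2.minAreaRect((w2b(cast("top",c[:,0,:],.061))*1000).astype(np.float32))
    print("box board",np.round(r[0],1),np.round(r[1],1),round(r[2],2));return im
E
python3 - <<'E'
from h import *
box();rel(-.225,-.003,.2)
E
```

```text
box board [-96.5  -2.7] [149.4 105.5] 10.09
t 0.2 board tcp mm [ 586.  -396.7] z 303.3 F [-0.8  0.1 -0.2] w 0.085  turn [-1.000e-03 -1.000e-03 -1.297e+00] shift [ 0.598  -0.6745  0.1043]
```

Request:
servo_tool(steps="0 0 -0.06 0.026 -0.029 0 0; 0 0 -0.12 0.052 -0.058 0 0; 0 0 -0.18 0.078 -0.087 0 0; 0 0 -0.24 0.104 -0.116 0 0; 0 0 -0.3 0.13 -0.145 0 0; 0 0 -0.36 0.156 -0.174 0 0; 0 0 -0.42 0.182 -0.203 0 0; 0 0 -0.48 0.208 -0.232 0 0; 0 0 -0.54 0.234 -0.261 0 0; 0 0 -0.6 0.26 -0.29 0 0")

```text
t: 1.03
tcp_pos: [0.3696, -0.2063, 0.304]
ee_rot: [0.0, 0.878, 0.479, 0.0]
wrist_force: [1.6, -0.6, 0.2]
width: 0.0427
finger_force: 0.0
```

```bash
python3 -c "
from h import *
rel(-.225,-.003,.2)"
```

```text
t 1.03 board tcp mm [ 235.2 -224.3] z 304.0 F [ 1.6 -0.6  0.2] w 0.043  turn [ 0.     0.    -0.695] shift [ 0.4951 -0.1248  0.104 ]
```

Request:
servo_tool(steps="0 0 -0.07 0.036 -0.009 0.004 0; 0 0 -0.14 0.072 -0.018 0.008 0; 0 0 -0.21 0.108 -0.027 0.012 0; 0 0 -0.28 0.144 -0.036 0.016 0; 0 0 -0.35 0.18 -0.045 0.02 0; 0 0 -0.42 0.216 -0.054 0.024 0; 0 0 -0.49 0.252 -0.063 0.028 0; 0 0 -0.56 0.288 -0.072 0.032 0; 0 0 -0.63 0.324 -0.081 0.036 0; 0 0 -0.695 0.36 -0.09 0.04 0")

```text
t: 1.87
tcp_pos: [0.4893, 0.1452, 0.2637]
ee_rot: [0.0, 0.661, 0.75, -0.0]
wrist_force: [0.1, -0.7, 0.8]
width: 0.0429
finger_force: 0.0
```

```bash
python3 -c "
from h import *
rel(-.225,-.003,.1)"
```

```text
t 1.87 board tcp mm [-98.7 -62. ] z 263.7 F [ 0.1 -0.7  0.8] w 0.043  turn [0.    0.    0.001] shift [0.1262 0.0591 0.1637]
```

Request:
servo_tool(steps="0 0 0 0.036 0.017 0 0; 0 0 0 0.072 0.034 0 0; 0 0 0 0.108 0.05 0 0; 0 0 0 0.126 0.059 0.02 0; 0 0 0 0.126 0.059 0.055 0; 0 0 0 0.126 0.059 0.09 0; 0 0 0 0.126 0.059 0.125 0; 0 0 0 0.126 0.059 0.15 0; 0 0 0 0.126 0.059 0.163 0; 0 0 0 0.126 0.059 0.165 0")

```text
t: 2.7
tcp_pos: [0.5307, 0.2749, 0.096]
ee_rot: [-0.002, 0.663, 0.749, -0.002]
wrist_force: [0.3, 0.1, -0.3]
width: 0.0425
finger_force: 0.0
```

```bash
python3 -c "
from h import *
rel(-.225,-.003,.098)
cv2.imwrite('pics/s1.png',capture('side')[150:400,150:450,::-1].repeat(2,0).repeat(2,1));box();rel(-.18,-.003,.098)"
```

```text
t 2.7 board tcp mm [-222.3   -4.7] z 96.0 F [ 0.3  0.1 -0.3] w 0.042  turn [-0.006  0.001 -0.002] shift [ 0.0027  0.0017 -0.002 ]
box board [-96.6  -2.6] [149.4 105.4] 9.96
t 2.8 board tcp mm [-222.7   -2.8] z 99.0 F [0.1 0.1 0.4] w 0.043  turn [ 0.    -0.    -0.003] shift [-0.0427 -0.0001  0.001 ]
```

View pics/s1.png

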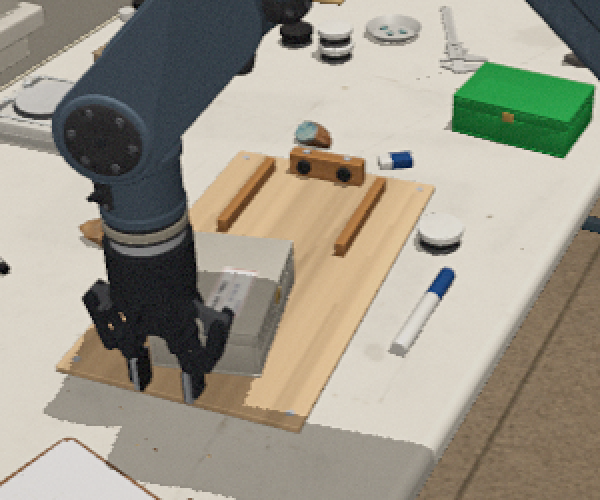

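The side view shows both fingertips standing just behind the box, above the board. I start the push gently.

Request:
servo_tool(steps="0 0 0 -0.012 0 0 0; 0 0 0 -0.022 0 0 0; 0 0 0 -0.028 0 0 0; 0 0 0 -0.033 0 0 0; 0 0 0 -0.038 0 0 0; 0 0 0 -0.043 0 0 0; 0 0 0 -0.048 0 0 0; 0 0 0 -0.053 0 0 0; 0 0 0 -0.055 0 0 0; 0 0 0 -0.055 0 0 0")

```text
t: 3.63
tcp_pos: [0.5389, 0.2202, 0.0988]
ee_rot: [-0.0, 0.663, 0.749, -0.0]
wrist_force: [-0.4, -0.6, -0.3]
width: 0.0427
finger_force: 0.0
```

```bash
python3 -c "
from h import *
im=box();rel(-.16,-.003,.098)
cv2.imwrite('pics/t2.png',cv2.resize(im[140:350,90:390,::-1],None,fx=2.5,fy=2.5))"
```

```text
box board [-76.3  -8.1] [149.3 105.9] 6.11
t 3.68 board tcp mm [-167.2   -3.6] z 98.7 F [ 0.9 -0.9 -0. ] w 0.043  turn [-0.001  0.    -0.003] shift [-0.0072  0.0006  0.0007]
```

View pics/t2.png

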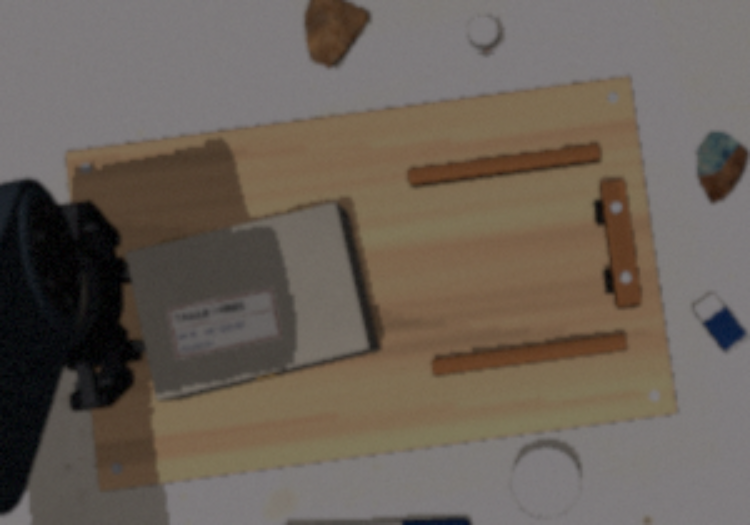

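Top view: the box has moved in and turned to +6°, but its centre has drifted to y = -8 because the corner sticks to the finger. I'll square and centre it with a two-finger push from the near (-y) side, still well before the lane, and then finish with the rear push.

Request:
servo_tool(steps="0 0 0 0.02 0 -0.02 0; 0 0 0 0.03 0 -0.055 0; 0 0 -0.12 0.025 -0.015 -0.08 0; 0 0 -0.24 0.01 -0.04 -0.08 0; 0 0 -0.36 -0.01 -0.06 -0.08 0; 0 0 -0.48 -0.03 -0.08 -0.08 0; 0 0 -0.6 -0.05 -0.095 -0.08 0; 0 0 -0.72 -0.07 -0.101 -0.08 0; 0 0 -0.84 -0.09 -0.101 -0.08 0; 0 0 -0.96 -0.091 -0.101 -0.08 0")

```text
t: 4.52
tcp_pos: [0.4494, 0.116, 0.1788]
ee_rot: [-0.0, 0.24, 0.971, -0.001]
wrist_force: [0.5, -0.2, -0.2]
width: 0.0427
finger_force: 0.0
```

```bash
python3 -c "
from h import *
rel(-.078,-.105,.098,np.pi/2)"
```

```text
t 4.52 board tcp mm [ -74.7 -105.2] z 178.8 F [ 0.5 -0.2 -0.2] w 0.043  turn [-0.001 -0.001 -0.609] shift [0.0017 0.0029 0.0808]
```

Request:
servo_tool(steps="0 0 -0.12 0.002 0.003 0 0; 0 0 -0.24 0.002 0.003 0 0; 0 0 -0.36 0.002 0.003 0 0; 0 0 -0.48 0.002 0.003 0.015 0; 0 0 -0.6 0.002 0.003 0.035 0; 0 0 -0.609 0.002 0.003 0.055 0; 0 0 -0.609 0.002 0.003 0.072 0; 0 0 -0.609 0.002 0.003 0.081 0; 0 0 -0.609 0.002 0.003 0.081 0")

```text
t: 5.27
tcp_pos: [0.4483, 0.1218, 0.0962]
ee_rot: [-0.002, -0.06, 0.998, 0.0]
wrist_force: [-0.4, -0.8, 0.5]
width: 0.0426
finger_force: 0.0
```

```bash
python3 -c "
from h import *
box();rel(-.078,-.064,.098,np.pi/2)"
```

```text
box board [-76.4  -7.5] [149.1 104.8] 5.94
t 5.32 board tcp mm [ -80.6 -104.9] z 97.2 F [-0.4  0.3  0.1] w 0.042  turn [ 0.    -0.003 -0.004] shift [-0.041  -0.0024 -0.0009]
```

Request:
servo_tool(steps="0 0 0 -0.012 -0.002 0 0; 0 0 0 -0.022 -0.002 0 0; 0 0 0 -0.026 -0.002 0 0; 0 0 0 -0.029 -0.002 0 0; 0 0 0 -0.032 -0.002 0 0; 0 0 0 -0.035 -0.002 0 0; 0 0 0 -0.038 -0.002 0 0; 0 0 0 -0.04 -0.002 0 0; 0 0 0 -0.041 -0.002 0 0; 0 0 0 -0.041 -0.002 0 0")

```text
t: 6.15
tcp_pos: [0.4906, 0.1248, 0.0979]
ee_rot: [0.0, -0.06, 0.998, 0.0]
wrist_force: [-1.1, 0.4, 0.5]
width: 0.0434
finger_force: 0.5
```

```bash
python3 -c "
from h import *
box();rel(-.078,-.064,.098,np.pi/2)"
```

```text
box board [-74.3   3.2] [149.  104.1] 2.67
t 6.2 board tcp mm [-78.3 -63.2] z 97.9 F [-0.1  0.7  0.5] w 0.043  turn [-0.     0.    -0.004] shift [ 0.0008 -0.0003 -0.0001]
```

Request:
servo_tool(steps="0 0 0 0.02 0 -0.02 0; 0 0 0 0.03 0 -0.055 0; 0 0 0.12 0.03 0.015 -0.08 0; 0 0 0.24 0.02 0.045 -0.08 0; 0 0 0.36 0.005 0.07 -0.08 0; 0 0 0.48 -0.01 0.095 -0.08 0; 0 0 0.6 -0.03 0.115 -0.08 0; 0 0 0.72 -0.05 0.13 -0.08 0; 0 0 0.84 -0.063 0.13 -0.08 0; 0 0 0.96 -0.063 0.13 -0.08 0")

```text
t: 7.03
tcp_pos: [0.5412, 0.2631, 0.1784]
ee_rot: [0.003, 0.41, 0.912, 0.002]
wrist_force: [0.5, 0.6, -0.3]
width: 0.043
finger_force: 0.0
```

```bash
python3 -c "
from h import *
rel(-.205,0,.098)"
```

```text
t 7.03 board tcp mm [-209.3    4.2] z 178.4 F [ 0.5  0.6 -0.3] w 0.043  turn [0.007 0.001 0.602] shift [-0.0009 -0.0064  0.0803]
```

Request:
servo_tool(steps="0 0 0.12 -0.001 -0.006 0 0; 0 0 0.24 -0.001 -0.006 0 0; 0 0 0.36 -0.001 -0.006 0 0; 0 0 0.48 -0.001 -0.006 0.015 0; 0 0 0.6 -0.001 -0.006 0.035 0; 0 0 0.602 -0.001 -0.006 0.055 0; 0 0 0.602 -0.001 -0.006 0.072 0; 0 0 0.602 -0.001 -0.006 0.081 0; 0 0 0.602 -0.001 -0.006 0.081 0")

```text
t: 7.78
tcp_pos: [0.5327, 0.2562, 0.0948]
ee_rot: [-0.001, 0.66, 0.751, -0.001]
wrist_force: [-0.3, 0.5, -0.3]
width: 0.0424
finger_force: 0.0
```

```bash
python3 -c "
from h import *
box();rel(-.14,0,.098)"
```

```text
box board [-74.1   2.2] [149.4 105.5] 3.0
t 7.83 board tcp mm [-203.7   -4.4] z 96.1 F [-0.2 -0.2 -0.1] w 0.043  turn [-0.001  0.     0.004] shift [-0.0637  0.0041 -0.0019]
```

Request:
servo_tool(steps="0 0 0 -0.015 0.004 -0.001 0; 0 0 0 -0.028 0.004 -0.001 0; 0 0 0 -0.036 0.004 -0.001 0; 0 0 0 -0.042 0.004 -0.001 0; 0 0 0 -0.048 0.004 -0.001 0; 0 0 0 -0.054 0.004 -0.001 0; 0 0 0 -0.06 0.004 -0.001 0; 0 0 0 -0.066 0.004 -0.001 0; 0 0 0 -0.072 0.004 -0.001 0; 0 0 0 -0.074 0.004 -0.001 0")

```text
t: 8.67
tcp_pos: [0.547, 0.183, 0.0979]
ee_rot: [-0.0, 0.66, 0.751, -0.0]
wrist_force: [0.5, 2.5, 0.8]
width: 0.0427
finger_force: 1.0
```

```bash
python3 -c "
from h import *
box();rel(0,0,.098)"
```

```text
box board [-42.5  -1.9] [149.5 105.4] 0.36
t 8.72 board tcp mm [-129.   -0.] z 97.8 F [-0.2 -0.9  0.3] w 0.043  turn [-0.001  0.     0.004] shift [-0.129  -0.0005 -0.0002]
```

Request:
servo_tool(steps="0 0 0.004 -0.006 0 0 0; 0 0 0.004 -0.012 0 0 0; 0 0 0.004 -0.018 0 0 0; 0 0 0.004 -0.024 0.0005 0 0; 0 0 0.004 -0.03 0.0005 0 0; 0 0 0.004 -0.036 0.001 0 0; 0 0 0.004 -0.042 0.001 0 0; 0 0 0.004 -0.048 0.001 0 0; 0 0 0.004 -0.054 0.001 0 0; 0 0 0.004 -0.06 0.001 0 0")

```text
t: 9.55
tcp_pos: [0.5557, 0.1237, 0.0978]
ee_rot: [-0.0, 0.662, 0.75, -0.0]
wrist_force: [-0.2, 0.3, -0.3]
width: 0.0427
finger_force: 0.5
```

```bash
python3 -c "
from h import *
box();rel(.0085,0,.098)"
```

```text
box board [17.4 -0.8] [149.5 105.5] 0.19
t 9.6 board tcp mm [-68.2   1.5] z 97.8 F [-0.4 -0.6 -0.4] w 0.043  turn [-0.     0.001 -0.   ] shift [-0.0767 -0.0015 -0.0001]
```

Request:
servo_tool(steps="0 0 0 -0.006 0 0 0; 0 0 0 -0.012 0 0 0; 0 0 0 -0.018 0 0 0; 0 0 0 -0.024 0 0 0; 0 0 0 -0.03 0 0 0; 0 0 0 -0.036 0 0 0; 0 0 0 -0.042 0 0 0; 0 0 0 -0.048 0 0 0; 0 0 0 -0.054 0 0 0; 0 0 0 -0.06 0 0 0")

```text
t: 10.43
tcp_pos: [0.5633, 0.0642, 0.0979]
ee_rot: [-0.0, 0.662, 0.75, -0.0]
wrist_force: [-0.1, 0.5, 0.4]
width: 0.0427
finger_force: 0.5
```

```bash
python3 -c "
from h import *
box();rel(.0085,0,.098)"
```

```text
box board [76.7 -0.6] [148.7 105.5] 0.12
t 10.48 board tcp mm [-8.2  1.6] z 98.0 F [ 0.2 -0.1 -0.1] w 0.043  turn [ 0.     0.001 -0.   ] shift [-0.0167 -0.0016 -0.    ]
```

Request:
servo_tool(steps="0 0 0 -0.003 0 0 0; 0 0 0 -0.006 0 0 0; 0 0 0 -0.008 0 0 0; 0 0 0 -0.01 0 0 0; 0 0 0 -0.012 0 0 0; 0 0 0 -0.0135 0 0 0; 0 0 0 -0.015 0 0 0; 0 0 0 -0.0165 0 0 0; 0 0 0 -0.0175 0 0 0; 0 0 0 -0.0175 0 0 0")

```text
t: 11.32
tcp_pos: [0.5654, 0.0473, 0.0979]
ee_rot: [0.0, 0.662, 0.75, -0.0]
wrist_force: [0.5, 0.3, 0.8]
width: 0.0427
finger_force: 0.3
```

```bash
python3 -c "
from h import *
box();rel(.0085,0,.098)"
```

```text
box board [93.8 -1.1] [150.2 105.4] 0.52
t 11.37 board tcp mm [7.9 1.5] z 97.9 F [-0.8 -0.1  0.8] w 0.043  turn [0.    0.    0.001] shift [-0.0006 -0.0015 -0.0001]
```

Request:
servo_tool(steps="0 0 0 -0.0007 0 0 0; 0 0 0 -0.0014 0 0 0; 0 0 0 -0.002 0 0 0; 0 0 0 -0.002 0 0 0")

```text
t: 11.7
tcp_pos: [0.5656, 0.046, 0.0979]
ee_rot: [-0.0, 0.662, 0.75, 0.0]
wrist_force: [-0.6, 3.8, 1.4]
width: 0.043
finger_force: 2.2
```

```bash
python3 -c "
from h import *
im=box();rel(.0085,0,.098)
cv2.imwrite('pics/t3.png',cv2.resize(im[140:350,90:390,::-1],None,fx=2.5,fy=2.5))"
```

```text
box board [95.  -0.8] [149.6 105.6] 0.1
t 11.75 board tcp mm [9.1 1.5] z 98.0 F [-0.7  5.2  1.2] w 0.042  turn [ 0.    -0.001  0.   ] shift [ 0.0006 -0.0015 -0.    ]
```

View pics/t3.png

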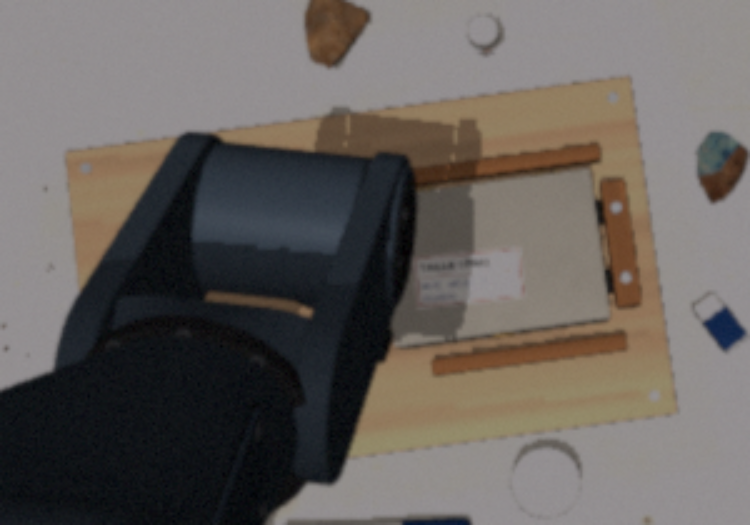

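Top view: the leading end of the box lies against both bumpers at about (600,210) and (608,280), with gaps visible to both strips. A steady 5 N of contact confirms it is home. Next I back off and rise.

Request:
servo_tool(steps="0 0 0 0.004 0 0 0; 0 0 0 0.012 0 0 0; 0 0 0 0.025 0 0 0; 0 0 0 0.04 0 0 0; 0 0 0 0.055 0 -0.02 0; 0 0 0 0.06 0 -0.05 0; 0 0 0 0.06 0 -0.08 0; 0 0 0 0.06 0 -0.09 0; 0 0 0 0.06 0 -0.09 0; 0 0 0 0.06 0 -0.09 0")

```text
t: 12.58
tcp_pos: [0.5579, 0.1055, 0.188]
ee_rot: [0.0, 0.661, 0.75, 0.0]
wrist_force: [0.3, 0.3, -0.6]
width: 0.043
finger_force: 0.0
```

```bash
python3 -c "
from h import *
im=box();rel(.0085,0,.098);print(sign_off())"
```

```text
box board [95.2 -0.7] [149.2 105.5] 0.1
t 12.63 board tcp mm [-50.6   0.7] z 187.0 F [-0.7  0.1 -0.2] w 0.043  turn [-0.002 -0.     0.001] shift [-0.0591 -0.0005  0.089 ]
the job is handed in; nothing more can be done
None
```

The box is home against both bumpers: last measured at board x = 95 mm, y = -0.7 mm, turned 0.1°, with visible gaps to both strips and the gripper clear; handed in at about 12.6 s, no verdict was returned.

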